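# Unlatch the round punch die and stand it on the banding wheel

## Robot

A 6-joint arm with a two-finger parallel gripper is mounted at the origin on the work surface. World frame = base frame: x ahead of the robot, y to its left, z up, the work surface at z = 0. Lengths are in mm, angles in rad, forces in N, time in s.
With the tool pointing down it reaches from about 350 to 775 mm from the base axis. Payload 7.3 kg.
Tool frame: the origin (TCP) lies at the very end of the fingers, on their centre line; the grasp point (between the pads) lies 19 mm behind it; z points along the fingers, y is the line along which they close (so a half turn about z gives the same grasp; the last joint's range is limited). The gripper opens to 92 mm and grips with 3 to 60 N. Pads are 19 mm wide; open, the fingers measure 130 mm over their backs; the gripper's body (75 mm by 190 mm) begins 47 mm behind the grasp point.
Start: joints at [-1.336, 0.342, 1.524, -0, 1.275, -0.146], TCP at [195.147, -487.404, 226.741] pointing down, gripper open.
Joint ranges: [-2.53, 2.53], [-0.77, 2.02], [0.04, 2.7], [-1, 4.14], [0.28, 2.66], [-3.11, 3.11]. Speed limits (rad/s): [2.57, 2.57, 3.14, 3.14, 3.14, 3.14].

## Interface

Orientations are given as [roll, pitch, yaw] about the fixed x, y, z axes, in that order (R = Rz(yaw) Ry(pitch) Rx(roll)).
In Python, from plant import * gives the robot as it stands.
- The arm moves only by the tool arm_command, never from a script. Its arguments are lists of equal length, an entry for each row: "gripper": the finger opening in mm, from 0 to 91.8; "dp": the shift along the tool's x, y, z in units of 25 mm (1.0 is 25 mm), a list of three; "twist": the turn about the tool's z in units of 5 degrees (1.0 is 5 degrees). A call has exactly 5 rows; each row shifts and turns the commanded pose from where the row before left it, along the tool's axes as they then stand; what a row does not reach is not made up. A row lasts 1/8 s, in which the tool goes at most 62.5 mm and 10.7 degrees, less where a joint would pass 70% of its speed; a pose out of reach is approached as far as the arm can. A call is refused whole if a number of a shift passes 1 or a number of a turn 1, either way. A call with a gripper value outside its range is refused whole. The fingers move at their own pace and stop on an object; the grip force is fixed at half the most. Time passes only in rows, so rows that do not move let the fingers close, or fill a call up. It gives the time, the measured TCP pose, the force, the opening and the grip force at its end, in the units of the state.
- get_obs(): the state, without advancing time (a new reading comes with each control period).
- capture(name): name is "scene" or "top" or "wrist"; returns the picture (480x640x3 uint8, red, green, blue); there is no depth.
- get_calibration(name): a dict with "mtx" (3x3 intrinsics, pixels), "position" and "attitude" of the camera in the world; the wrist camera has in their place "mount" (4x4, takes a point from camera to tool coordinates, whose origin is the TCP and whose axes are the flange's). Camera axes: x right, y down, z forward; pixel columns grow to the right and rows downward; lengths in mm; the calibration is good to about 2 mm. A picture is of the moment at which its call begins: read the wrist's pose just before it. get_calibration takes no time and is no camera call.
- close_job(): hands the job in; it is judged then, once.
The state is a dict: "time": time; "joint_positions": joint angles; "dq": joint speeds; "tau": joint torques, N m; "tool_pos": TCP position; "tcp_rot": TCP orientation; "contact_force": force on the tool from outside, world axes, zero at the start; "moment": the same for the moment, N m; "grip_width": finger opening in mm; "finger_force": force on a finger pad.
Only numpy, scipy, OpenCV 4.12 (cv2) and the standard library are available. Lean on these libraries where they do the work, as an engineer would, in place of code of your own. Each camera call takes 0.05 s, during which the arm holds its last target. There are 200 camera calls.

## Task

Take the round-headed punch die out of the grey dock: press it down until its push-push latch lets go, let it spring up, draw it out and stand it upright on its shank inside the smallest white circle at the middle of the banding wheel. Leave the square-headed and the oblong dies latched down in the dock.

Things in the scene. Friction and masses are not known exactly. Their poses are not given: they have to be found in the camera images.
- die_round: Die to take, latched in one of the dock's three wells. Round aluminium head, 40 mm across, 25 mm tall, on a black square shank 30 x 30 x 60 mm; 0.16 kg. Origin: centre of the shank's underside, 32 mm above the table when latched; z up; head at z 60 to 85 mm. Pressing its head 7 mm down (spring, up to 15 N; stops at 9 mm) unlatches it; let go, it rises to 18 mm above latched, loose, upright.
- die_square: Bystander die, leave it: same shank, origin, height and latch, square aluminium head 38 x 38 x 25 mm. For all dies: latched, the head's underside is 12 mm above the dock's top and the latch holds against pulling; sprung up, 30 mm of shank is still in the well (1 mm clearance each side); once released a die does not catch again.
- die_oblong: Bystander die, leave it: same shank, origin, height and latch, oblong aluminium head 24 mm along its x, 56 mm along its y, 25 mm tall. The dock is a fixed grey block, 90 x 280 mm, 80 mm high, its three wells in a row along its length, 90 mm apart; the dies' y axes run along that row.
- wheel_top (a point): Centre of the flat top of the banding wheel, a fixed dark steel disc 224 mm in diameter, top 55 mm above the table, with four white circles; the smallest is 86 mm in diameter. A small terracotta disc (34 mm across, 8 mm thick) lies near the rim, 85 mm from the centre.
Not all that is in view belongs to the job. What is shaped like the part that bears wheel_top but blue is not meant.

How it is judged:
By the outcome, as a careful person would: the job done as asked, in the order asked, and still so for the second after the job is handed in, with the robot touching nothing.
It also fails if it takes over 43 s, if anything falls off the work surface, if the arm or the gripper's body presses on something with over 40 N, if the wrist force passes 120 N, or if a joint passes its speed limit or range.

## Working session

There is one attempt and no reset: what is moved stays moved. The work goes in short steps, Python scripts to look and compute and a tool call to move; the robot and the scene stay as the last step left them, time stands still between calls to the robot, and variables do not carry over. Pictures are saved under pics/ and viewed, at most 10 in all, crops included, and the job is handed in when it is done.

Besides the shell and the picture viewer there is one more tool, called after ">>>" as name([rows], argument=value, ...), one row to a line, values as JSON. arm_command: Moves the arm, as the interface text tells. Its arguments: {"type":"object","properties":{"gripper":{"type":"array"},"dp":{"type":"array"},"twist":{"type":"array"}},"required":["gripper","dp","twist"]}

```bash
mkdir -p pics; ls; python3 - <<'E'
from plant import *
import cv2
o=get_obs(); print(o)
for n in("scene","top"):
    cv2.imwrite(f"pics/{n}1.png",capture(n)[:,:,::-1]); print(n,get_calibration(n))
print(get_calibration("wrist"))
E
```

```text
pics
{'time': 0.0, 'joint_positions': array([-1.33603145e+00,  3.42738791e-01,  1.52500395e+00,  4.06708383e-06,
        1.27537966e+00, -1.46028813e-01]), 'dq': array([ 0.0016313 , -0.00054938, -0.00085385,  0.00020385, -0.00026223,
        0.0006963 ]), 'tau': array([-8.32124351e-05, -4.31241202e+01, -2.44217813e+01,  7.14426208e-02,
        5.58364042e-02, -1.54662716e-04]), 'tool_pos': array([ 195.0350026 , -487.0025795 ,  226.04117718]), 'tcp_rot': array([-3.14007976e+00, -2.26441241e-04,  3.80792329e-01]), 'contact_force': array([-0.68837308,  0.47023286,  0.10969939]), 'moment': array([-0.03421729,  0.01689213,  0.03501146]), 'finger_force': 0.0, 'grip_width': 91.86608397458528}
scene {'mtx': array([[623.90710039,   0.        , 315.57814149],
       [  0.        , 623.90710039, 239.99288019],
       [  0.        ,   0.        ,   1.        ]]), 'position': array([1011.17513929,  326.48062692, 1045.55916624]), 'attitude': array([-2.55287635,  0.01092916,  2.07433811])}
top {'mtx': array([[477.18289858,   0.        , 324.6282939 ],
       [  0.        , 477.18289858, 236.64105147],
       [  0.        ,   0.        ,   1.        ]]), 'position': array([356.4945789 ,  -9.65689492, 917.19095115]), 'attitude': array([-3.07428676,  0.01133095, -1.54141723])}
{'mtx': array([[333.621728 ,   0.       , 316.5829466],
       [  0.       , 333.621728 , 238.2186393],
       [  0.       ,   0.       ,   1.       ]]), 'mount': array([[ 7.35308624e-04, -9.62703499e-01, -2.70557633e-01,
         7.30272465e+01],
       [ 9.99999415e-01,  9.22533725e-04, -5.64826980e-04,
        -5.72580935e-01],
       [ 7.93359451e-04, -2.70557060e-01,  9.62703614e-01,
        -1.57374723e+02],
       [ 0.00000000e+00,  0.00000000e+00,  0.00000000e+00,
         1.00000000e+00]])}
```

View pics/top1.png

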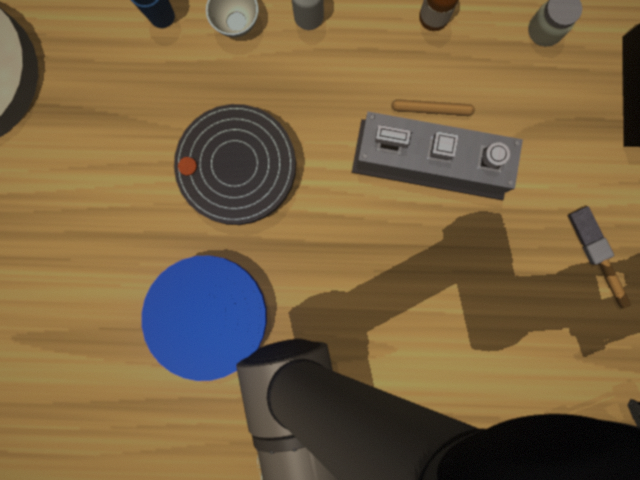

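View pics/scene1.png

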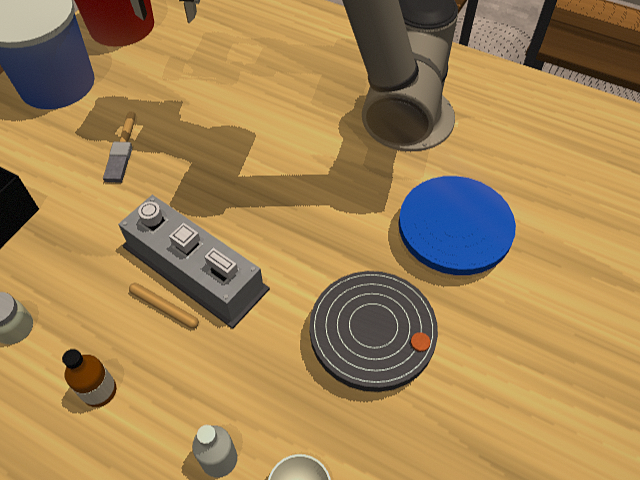

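Top view: the dark wheel with four white circles is at about (235,163), with the terracotta disc at (187,166). The blue disc at (205,318) is not meant. The dock's heads are oblong (393,135), square (445,145) and round (497,154). The round one fits the description, so I'll confirm it in an enlarged crop.

```bash
cat > h.py <<'E'
from plant import *
import numpy as np, cv2
from scipy.spatial.transform import Rotation as Ro
def ray(n,uv,z,obs=None):
    c=get_calibration(n); K=c["mtx"]
    if n=="wrist":
        T=np.eye(4);T[:3,:3]=Ro.from_euler("xyz",obs["tcp_rot"]).as_matrix();T[:3,3]=obs["tool_pos"];T=T@c["mount"];R,p=T[:3,:3],T[:3,3]
    else: R,p=Ro.from_euler("xyz",c["attitude"]).as_matrix(),np.array(c["position"])
    d=R@np.linalg.solve(K,[uv[0],uv[1],1.]); return p+d*(z-p[2])/d[2]
E
python3 - <<'E'
from h import *
im=cv2.imread("pics/top1.png")
a=cv2.resize(im[100:210,345:535],None,fx=4,fy=4,interpolation=cv2.INTER_CUBIC)
cv2.imwrite("pics/crop1.png",a)
for n,uv,z in [("top",(497.5,154),117),("top",(445.5,145),117),("top",(393.5,134.5),117),("top",(235,163),55),("scene",(149.5,210),117),("scene",(373.5,326),55)]: print(n,uv,ray(n,uv,z).round(1))
E
```

```text
top (497.5, 154) [ 558.7 -287.6  117. ]
top (445.5, 145) [ 571.9 -199.6  117. ]
top (393.5, 134.5) [ 587.7 -111.1  117. ]
top (235, 163) [544.9 170.1  55. ]
scene (149.5, 210) [ 561.1 -284.9  117. ]
scene (373.5, 326) [547.1 173.9  55. ]
```

View pics/crop1.png

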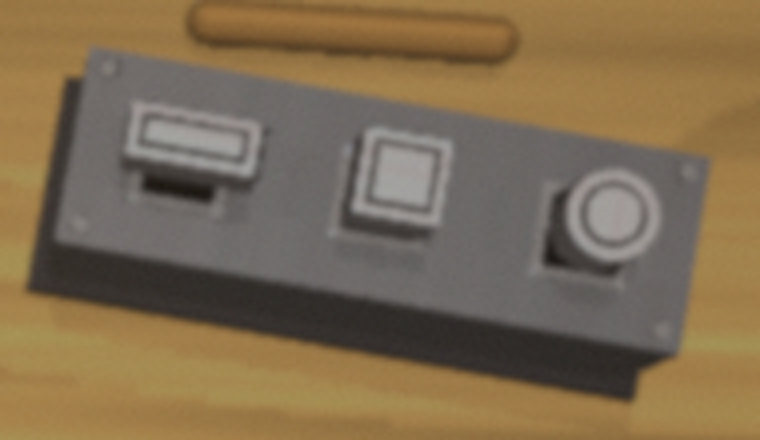

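The crop confirms the round head: its centre is at about (498,153.5) in the top image. The dies are 89 mm apart, close to the specified 90. The two cameras agree within 3 mm, with die_round at about (560,-286) and the wheel at about (546,172). Next is the approach plan, with tool x along the row (yaw 80.7°).

```bash
cat >> h.py <<'E'
def plan(target,yaw,n,o=None):
    "rows (dx,dy,dz,twist) in move units to go to target xyz and yaw(deg) in n rows"
    o=o or get_obs(); p=o["tool_pos"]; y=np.degrees(o["tcp_rot"][2])
    dy=(yaw-y+180)%360-180; s=(np.array(target)-p)/n
    for i in range(n):
        a=np.radians(y); c=np.cos(a);d=np.sin(a)
        tw=np.clip(-dy/5,-1,1); dy+=tw*5; y-=tw*5
        print([round(v,2) for v in ((c*s[0]+d*s[1])/25,(d*s[0]-c*s[1])/25,-s[2]/25)],round(tw,2))
    print("yaw",y,"left",dy)
E
python3 -c "
from h import *
plan((560,-286,190),80.7,20)"
```

```text
[np.float64(0.83), np.float64(-0.1), np.float64(0.07)] -1.0
[np.float64(0.83), np.float64(-0.03), np.float64(0.07)] -1.0
[np.float64(0.83), np.float64(0.04), np.float64(0.07)] -1.0
[np.float64(0.83), np.float64(0.12), np.float64(0.07)] -1.0
[np.float64(0.81), np.float64(0.19), np.float64(0.07)] -1.0
[np.float64(0.79), np.float64(0.26), np.float64(0.07)] -1.0
[np.float64(0.77), np.float64(0.33), np.float64(0.07)] -1.0
[np.float64(0.74), np.float64(0.39), np.float64(0.07)] -1.0
[np.float64(0.7), np.float64(0.45), np.float64(0.07)] -1.0
[np.float64(0.66), np.float64(0.51), np.float64(0.07)] -1.0
[np.float64(0.61), np.float64(0.57), np.float64(0.07)] -1.0
[np.float64(0.56), np.float64(0.62), np.float64(0.07)] -0.78
[np.float64(0.51), np.float64(0.66), np.float64(0.07)] -0.0
[np.float64(0.51), np.float64(0.66), np.float64(0.07)] -0.0
[np.float64(0.51), np.float64(0.66), np.float64(0.07)] -0.0
[np.float64(0.51), np.float64(0.66), np.float64(0.07)] -0.0
[np.float64(0.51), np.float64(0.66), np.float64(0.07)] -0.0
[np.float64(0.51), np.float64(0.66), np.float64(0.07)] -0.0
[np.float64(0.51), np.float64(0.66), np.float64(0.07)] -0.0
[np.float64(0.51), np.float64(0.66), np.float64(0.07)] -0.0
yaw 80.69999999999999 left 0.0
```

>>> arm_command([
  [0.83,-0.1,0.05],
  [0.83,-0.03,0.05],
  [0.83,0.04,0.05],
  [0.83,0.12,0.05],
  [0.81,0.19,0.05],
], gripper=[0,0,0,0,0], twist=[-1,-1,-1,-1,-1])

```text
time: 0.72
tool_pos: [287.0, -436.7, 220.1]
tcp_rot: [-3.141, -0.0, 0.82]
contact_force: [0.7, 0.4, 0.3]
grip_width: 46.6
finger_force: 0.0
```

>>> arm_command([
  [0.79,0.26,0.05],
  [0.77,0.33,0.05],
  [0.74,0.39,0.05],
  [0.7,0.45,0.05],
  [0.66,0.51,0.05],
], gripper=[0,0,0,0,0], twist=[-1,-1,-1,-1,-1])

```text
time: 1.35
tool_pos: [378.3, -386.3, 213.8]
tcp_rot: [-3.141, -0.0, 1.256]
contact_force: [-0.2, 0.2, -0.1]
grip_width: 0.7
finger_force: 0.0
```

>>> arm_command([
  [0.61,0.57,0.05],
  [0.56,0.62,0.05],
  [0.51,0.66,0.05],
  [0.51,0.66,0.05],
  [0.51,0.66,0.05],
], gripper=[0,0,0,0,0], twist=[-1,-0.8,0,0,0])

```text
time: 1.98
tool_pos: [470.4, -336.2, 207.8]
tcp_rot: [-3.142, 0.0, 1.41]
contact_force: [-0.6, 0.1, 0.9]
grip_width: 0.2
finger_force: 0.0
```

>>> arm_command([
  [0.51,0.66,0.05],
  [0.51,0.66,0.05],
  [0.51,0.66,0.05],
  [0.51,0.66,0.05],
  [0.3,0.5,0],
], gripper=[0,0,0,0,0], twist=[0,0,0,0,0])

```text
time: 2.6
tool_pos: [557.4, -290.8, 202.8]
tcp_rot: [-3.141, -0.0, 1.411]
contact_force: [0.8, -0.4, -0.9]
grip_width: 0.4
finger_force: 0.0
```

```bash
python3 - <<'E'
from h import *
o=get_obs(); im=capture("wrist")[:,:,::-1]; cv2.imwrite("pics/w1.png",im)
print(o["tool_pos"],o["tcp_rot"]); np.save("o1.npy",np.r_[o["tool_pos"],o["tcp_rot"]])
E
```

```text
[ 557.39111591 -290.80304667  202.78862655] [-3.14141489e+00 -2.96343886e-05  1.41121679e+00]
```

View pics/w1.png

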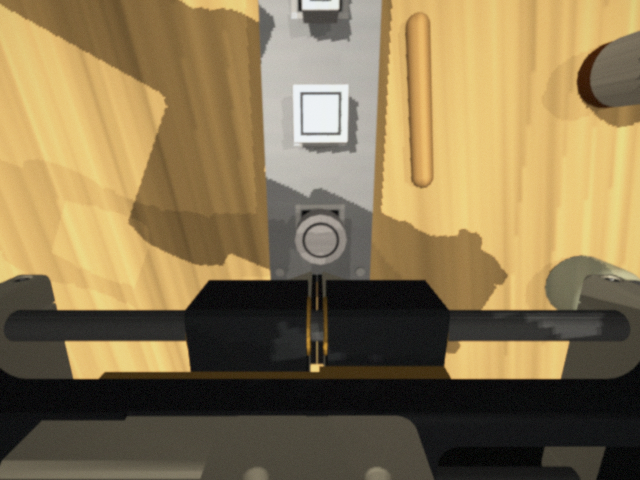

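The wrist view shows the round head centred at about (320,239), the square head at (321,114) and the fingertips at about (317,278). The dock runs vertically, so the yaw is aligned.

```bash
python3 - <<'E'
from h import *
o=np.load("o1.npy"); ob=dict(tool_pos=o[:3],tcp_rot=o[3:])
r=ray("wrist",(320.3,239.5),117,ob); s=ray("wrist",(321,114.5),117,ob); print(r,s,np.linalg.norm(r-s),np.degrees(np.arctan2(*(s-r)[1::-1])))
plan((r[0],r[1],142),80.8,3)
E
```

```text
[ 560.65914752 -287.01067014  117.        ] [ 574.96336711 -199.05859786  117.        ] 89.10767484641177 80.76249273852852
[np.float64(0.05), np.float64(0.02), np.float64(0.81)] 0.02
[np.float64(0.05), np.float64(0.02), np.float64(0.81)] -0.0
[np.float64(0.05), np.float64(0.02), np.float64(0.81)] -0.0
yaw 80.8 left 0.0
```

>>> arm_command([
  [0.06,0.03,0.8],
  [0.06,0.02,0.8],
  [0.05,0.02,0.8],
  [0,0,0.7],
  [0,0,0.1],
], gripper=[0,0,0,0,0], twist=[0,0,0,0,0])

```text
time: 3.28
tool_pos: [557.9, -287.6, 121.8]
tcp_rot: [-3.139, -0.001, 1.41]
contact_force: [-0.7, 0.5, 1.2]
grip_width: -0.0
finger_force: 0.0
```

>>> arm_command([
  [0,0,0.14],
  [0,0,0.14],
  [0,0,0.14],
  [0,0,0.08],
  [0,0,0],
], gripper=[0,0,0,0,0], twist=[0,0,0,0,0])

```text
time: 3.9
tool_pos: [559.1, -288.2, 112.0]
tcp_rot: [3.139, 0.001, 1.41]
contact_force: [-1.5, 0.0, 7.0]
grip_width: 0.4
finger_force: 2.9
```

>>> arm_command([
  [0,0,0.08],
  [0,0,0.06],
  [0,0,0],
  [0,0,0],
  [0,0,0],
], gripper=[0,0,0,0,0], twist=[0,0,0,0,0])

```text
time: 4.53
tool_pos: [559.1, -288.2, 108.5]
tcp_rot: [3.139, 0.001, 1.411]
contact_force: [-1.5, 0.0, 6.2]
grip_width: 0.3
finger_force: 2.8
```

>>> arm_command([
  [0,0,-0.3],
  [0,0,-0.7],
  [0,0,-1],
  [0,0,-1],
  [0,0,-0.6],
], gripper=[0,0,0,91,91], twist=[0,0,0,0,0])

```text
time: 5.15
tool_pos: [559.0, -287.9, 199.2]
tcp_rot: [3.139, 0.001, 1.411]
contact_force: [1.1, -0.1, -0.5]
grip_width: 16.0
finger_force: 0.0
```

>>> arm_command([
  [0,0,-0.2],
  [0,0,0],
  [0,0,0],
  [0,0,0],
  [0,0,0],
], gripper=[91,91,91,91,91], twist=[0,0,0,0,0])

```text
time: 5.78
tool_pos: [558.5, -287.6, 201.5]
tcp_rot: [-3.141, -0.0, 1.411]
contact_force: [-0.0, 1.0, -0.5]
grip_width: 65.7
finger_force: 0.0
```

```bash
python3 - <<'E'
from h import *
o=get_obs(); im=capture("wrist")[:,:,::-1]; cv2.imwrite("pics/w2.png",im)
s=capture("scene")[:,:,::-1]; cv2.imwrite("pics/s2.png",cv2.resize(s[170:330,90:290],None,fx=3,fy=3))
print(o["tool_pos"],o["tcp_rot"]); np.save("o2.npy",np.r_[o["tool_pos"],o["tcp_rot"]])
E
```

```text
[ 558.50534915 -287.62355938  201.5304201 ] [-3.14095535e+00 -2.62200889e-04  1.41054727e+00]
```

View pics/w2.png

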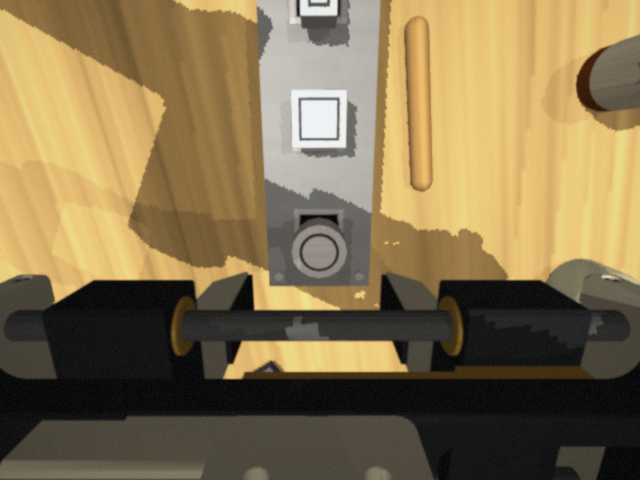

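The head is now at (319.5,251) and bigger (about 55 px, was about 50), so the die has sprung up. The square and oblong dies look unchanged.

```bash
python3 - <<'E'
from h import *
o=np.load("o2.npy"); ob=dict(tool_pos=o[:3],tcp_rot=o[3:])
r=ray("wrist",(319.5,251),135,ob); print(r, ray("wrist",(319.5,117.5),117,ob))
a=o[5];t=r-o[:3]; print("dx",(np.cos(a)*t[0]+np.sin(a)*t[1])/25,"dy",(np.sin(a)*t[0]-np.cos(a)*t[1])/25)
E
```

```text
[ 560.54186038 -286.60501673  135.        ] [ 574.7607135  -197.70697114  117.        ]
dx 0.05321786747649675 dy 0.07391583018537248
```

>>> arm_command([
  [0.05,0.07,0.4],
  [0,0,0.8],
  [0,0,0.9],
  [0,0,0.9],
  [0,0,0.8],
], gripper=[91,91,91,91,91], twist=[0,0,0,0,0])

```text
time: 6.5
tool_pos: [560.2, -286.4, 105.3]
tcp_rot: [-3.141, -0.0, 1.411]
contact_force: [0.5, 0.3, -0.1]
grip_width: 91.1
finger_force: 0.0
```

>>> arm_command([
  [0,0,0.1],
  [0,0,0],
  [0,0,0],
  [0,0,0],
  [0,0,0],
], gripper=[60,50,45,40,38], twist=[0,0,0,0,0])

```text
time: 7.12
tool_pos: [560.7, -286.9, 104.9]
tcp_rot: [3.141, 0.0, 1.411]
contact_force: [-0.3, -1.2, 0.8]
grip_width: 45.5
finger_force: 0.0
```

>>> arm_command([
  [0,0,0],
  [0,0,0],
  [0,0,0],
  [0,0,0],
  [0,0,0],
], gripper=[20,20,20,20,20], twist=[0,0,0,0,0])

```text
time: 7.75
tool_pos: [560.6, -286.8, 104.6]
tcp_rot: [3.141, 0.0, 1.411]
contact_force: [0.1, 0.2, 1.9]
grip_width: 39.3
finger_force: 30.0
```

>>> arm_command([
  [0,0,-0.3],
  [0,0,-0.5],
  [0,0,-0.7],
  [0,0,-0.9],
  [0,0,-0.8],
], gripper=[20,20,20,20,20], twist=[0,0,0,0,0])

```text
time: 8.38
tool_pos: [560.6, -286.8, 186.0]
tcp_rot: [3.141, 0.0, 1.411]
contact_force: [0.1, -0.4, -2.2]
grip_width: 39.1
finger_force: 30.0
```

```bash
python3 - <<'E'
from h import *
s=capture("scene")[:,:,::-1]; cv2.imwrite("pics/s3.png",s[100:400,60:460])
o=get_obs();print(o["tool_pos"],o["grip_width"])
plan((546,172,185),105,22)
E
```

```text
[ 561.67419654 -287.47161163  189.02162191] 39.52645920800905
[np.float64(0.82), np.float64(-0.16), np.float64(0.01)] -1.0
[np.float64(0.83), np.float64(-0.09), np.float64(0.01)] -1.0
[np.float64(0.84), np.float64(-0.02), np.float64(0.01)] -1.0
[np.float64(0.83), np.float64(0.06), np.float64(0.01)] -1.0
[np.float64(0.83), np.float64(0.13), np.float64(0.01)] -0.84
[np.float64(0.81), np.float64(0.19), np.float64(0.01)] -0.0
[np.float64(0.81), np.float64(0.19), np.float64(0.01)] -0.0
[np.float64(0.81), np.float64(0.19), np.float64(0.01)] -0.0
[np.float64(0.81), np.float64(0.19), np.float64(0.01)] -0.0
[np.float64(0.81), np.float64(0.19), np.float64(0.01)] -0.0
[np.float64(0.81), np.float64(0.19), np.float64(0.01)] -0.0
[np.float64(0.81), np.float64(0.19), np.float64(0.01)] -0.0
[np.float64(0.81), np.float64(0.19), np.float64(0.01)] -0.0
[np.float64(0.81), np.float64(0.19), np.float64(0.01)] -0.0
[np.float64(0.81), np.float64(0.19), np.float64(0.01)] -0.0
[np.float64(0.81), np.float64(0.19), np.float64(0.01)] -0.0
[np.float64(0.81), np.float64(0.19), np.float64(0.01)] -0.0
[np.float64(0.81), np.float64(0.19), np.float64(0.01)] -0.0
[np.float64(0.81), np.float64(0.19), np.float64(0.01)] -0.0
[np.float64(0.81), np.float64(0.19), np.float64(0.01)] -0.0
[np.float64(0.81), np.float64(0.19), np.float64(0.01)] -0.0
[np.float64(0.81), np.float64(0.19), np.float64(0.01)] -0.0
yaw 105.0 left 0.0
```

View pics/s3.png

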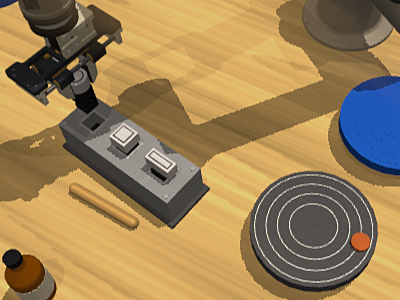

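The die is out of its well and hangs upright in the gripper, and both neighbours are still seated. The wheel centre is at about (313,224) in this crop. Moving over now without twist.

>>> arm_command([
  [0.4,-0.08,-0.2],
  [0.8,-0.16,0],
  [0.95,-0.19,0],
  [0.95,-0.19,0],
  [0.95,-0.19,0],
], gripper=[20,20,20,20,20], twist=[0,0,0,0,0])

```text
time: 9.05
tool_pos: [556.5, -181.3, 189.3]
tcp_rot: [-3.141, -0.0, 1.411]
contact_force: [-0.8, 0.8, -2.1]
grip_width: 39.4
finger_force: 30.0
```

>>> arm_command([
  [0.95,-0.19,0],
  [0.95,-0.19,0],
  [0.95,-0.19,0],
  [0.95,-0.19,0],
  [0.95,-0.19,0],
], gripper=[20,20,20,20,20], twist=[0,0,0,0,0])

```text
time: 9.68
tool_pos: [552.0, -60.8, 189.5]
tcp_rot: [3.141, 0.0, 1.411]
contact_force: [-0.5, 0.7, -2.2]
grip_width: 39.1
finger_force: 30.0
```

>>> arm_command([
  [0.95,-0.19,0],
  [0.95,-0.19,0],
  [0.95,-0.19,0],
  [0.95,-0.19,0],
  [0.95,-0.19,0],
], gripper=[20,20,20,20,20], twist=[0,0,0,0,0])

```text
time: 10.3
tool_pos: [547.3, 60.1, 189.5]
tcp_rot: [3.141, 0.0, 1.411]
contact_force: [1.4, 0.3, -2.1]
grip_width: 39.2
finger_force: 30.0
```

>>> arm_command([
  [0.95,-0.19,0],
  [0.95,-0.19,0],
  [0.6,-0.12,0],
  [0.3,-0.06,0],
  [0,0,0],
], gripper=[20,20,20,20,20], twist=[0,0,0,0,0])

```text
time: 10.92
tool_pos: [545.0, 130.0, 189.4]
tcp_rot: [3.142, 0.0, 1.411]
contact_force: [-0.3, -0.9, -2.5]
grip_width: 39.2
finger_force: 30.0
```

```bash
python3 - <<'E'
from h import *
o=get_obs(); im=capture("wrist")[:,:,::-1]; cv2.imwrite("pics/w4.png",im)
print(o["tool_pos"],o["tcp_rot"],o["grip_width"]); np.save("o4.npy",np.r_[o["tool_pos"],o["tcp_rot"]])
plan((546,172.5,140),np.degrees(o["tcp_rot"][2]),4)
E
```

```text
[544.98102481 129.98043298 189.41717087] [3.14151199e+00 3.28871460e-04 1.41116400e+00] 39.23446594112219
[np.float64(0.43), np.float64(-0.06), np.float64(0.49)] -0.01
[np.float64(0.43), np.float64(-0.06), np.float64(0.49)] -0.0
[np.float64(0.43), np.float64(-0.06), np.float64(0.49)] -0.0
[np.float64(0.43), np.float64(-0.06), np.float64(0.49)] -0.0
yaw 80.85374157645717 left 0.0
```

View pics/w4.png

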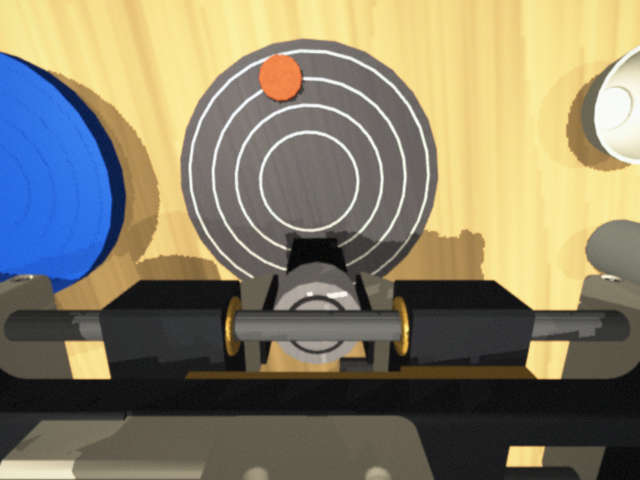

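In this wrist view the smallest circle is centred at about (309,181). The die hangs upright in the gripper, with its black shank end at about (313,240).

```bash
python3 - <<'E'
from h import *
o=np.load("o4.npy"); ob=dict(tool_pos=o[:3],tcp_rot=o[3:])
r=ray("wrist",(309,181.3),55,ob); print(r)
plan((r[0],r[1],140),np.degrees(o[5]),4)
E
```

```text
[545.08094769 173.34962008  55.        ]
[np.float64(0.43), np.float64(-0.07), np.float64(0.49)] -0.01
[np.float64(0.43), np.float64(-0.07), np.float64(0.49)] -0.0
[np.float64(0.43), np.float64(-0.07), np.float64(0.49)] -0.0
[np.float64(0.43), np.float64(-0.07), np.float64(0.49)] -0.0
yaw 80.85374157645717 left 0.0
```

>>> arm_command([
  [0.57,-0.09,0.5],
  [0.57,-0.09,0.7],
  [0.57,-0.09,0.8],
  [0,0,0.7],
  [0,0,0.3],
], gripper=[20,20,20,20,20], twist=[0,0,0,0,0])

```text
time: 11.6
tool_pos: [544.0, 173.6, 112.1]
tcp_rot: [-3.138, 0.001, 1.411]
contact_force: [-0.2, -0.1, -1.5]
grip_width: 39.6
finger_force: 30.0
```

>>> arm_command([
  [0,0,0.04],
  [0,0,0.04],
  [0,0,0.04],
  [0,0,0.04],
  [0,0,0],
], gripper=[20,20,20,20,20], twist=[0,0,0,0,0])

```text
time: 12.22
tool_pos: [545.2, 173.0, 110.6]
tcp_rot: [3.141, -0.0, 1.41]
contact_force: [0.3, 0.3, -1.5]
grip_width: 39.6
finger_force: 30.0
```

>>> arm_command([
  [0,0,0.02],
  [0,0,0.02],
  [0,0,0],
  [0,0,0],
  [0,0,0],
], gripper=[20,20,20,20,20], twist=[0,0,0,0,0])

```text
time: 12.85
tool_pos: [545.3, 173.1, 109.7]
tcp_rot: [3.141, -0.0, 1.411]
contact_force: [-0.5, -0.3, 3.0]
grip_width: 39.4
finger_force: 30.0
```

The force has gone from -1.5 to +3 N, so the die is standing on the wheel. Releasing.

>>> arm_command([
  [0,0,0],
  [0,0,0],
  [0,0,0],
  [0,0,0],
  [0,0,0],
], gripper=[42,46,55,70,91], twist=[0,0,0,0,0])

```text
time: 13.48
tool_pos: [545.2, 173.0, 109.4]
tcp_rot: [3.142, 0.0, 1.411]
contact_force: [0.4, -0.2, -0.0]
grip_width: 70.6
finger_force: 0.0
```

>>> arm_command([
  [0,0,0],
  [0,0,0],
  [0,0,0],
  [0,0,-0.2],
  [0,0,-0.5],
], gripper=[91,91,91,91,91], twist=[0,0,0,0,0])

```text
time: 14.1
tool_pos: [544.9, 173.0, 127.2]
tcp_rot: [-3.141, 0.0, 1.411]
contact_force: [0.0, 0.7, 0.4]
grip_width: 91.2
finger_force: 0.0
```

>>> arm_command([
  [0,0,-0.9],
  [0,0,-1],
  [0,0,-1],
  [0,0,-0.5],
  [0,0,0],
], gripper=[91,91,91,91,91], twist=[0,0,0,0,0])

```text
time: 14.72
tool_pos: [545.6, 173.1, 213.0]
tcp_rot: [3.14, -0.001, 1.411]
contact_force: [-0.2, 0.1, -1.1]
grip_width: 91.3
finger_force: 0.0
```

```bash
python3 - <<'E'
from h import *
s=capture("scene")[:,:,::-1]; cv2.imwrite("pics/s5.png",cv2.resize(s[170:410,100:460],None,fx=2,fy=2))
E
```

```text
(no output)
```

View pics/s5.png

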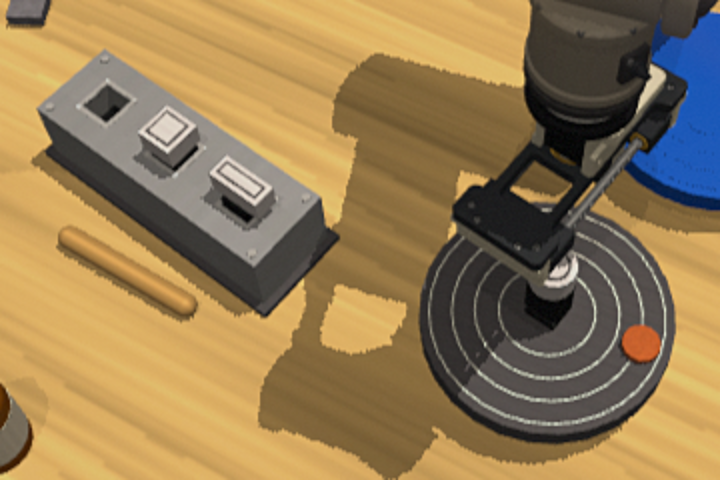

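The die stands upright inside the smallest circle, with its base at about (548,312) against a circle centre of about (547,312). The square and oblong dies are still latched, and the gripper is clear.

```bash
python3 -c "
from plant import *
print(close_job())"
```

```text
the job is handed in; nothing more can be done
None
```

The round-headed die stands upright inside the smallest circle of the banding wheel, the square and oblong dies are still latched in the dock, and the job was handed in after about 15 s of robot time.

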